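# Press a bush home on the spring-return bench press

### The job

Fit the loose handle's square hub down onto the press's square shaft, then swing the handle anticlockwise (seen from above) all the way to its stop so that the ram pushes the steel bush into the wooden block. Ease the handle back slowly to rest against its spring, never letting it fly back, and leave it on the shaft. Choose the way round for the handle so that it swings clear of the jar, the tape measure and the offcut, which must not be disturbed.

Things in the scene. Friction and masses are not known exactly. Their poses are not given: they have to be found in the camera images.
- press: Grey bench press, fixed. Origin on the bench under its upright shaft's axis; local z up, +y from the shaft along the bed to the anvil (y = 111 to 133, 80 mm wide, 74 mm high, too tall for the handle's arm). Base plate x -46 to 46, y -55 to 135, 12 mm. Shaft housing 76 x 74 mm, 47 mm high. The ram (34 mm up) faces +y, its face at y = 44 at rest; it moves 25 mm per rad of shaft.
- shaft_seat (a point): Centre of the round collar (48 mm diameter) at the foot of the square shaft, 55 mm above the bench: the hub's underside rests here when fully fitted. The shaft is 30 mm square, from 55 to 89 mm above the bench, with a round tapered nose on top to 97 mm; at rest its sides are parallel to the press's local x and y.
- press_shaft (a joint): Turn of the shaft, rad: 0 at rest, grows anticlockwise seen from above to the stop at 1.05. A spring returns it: 0.07 N m at rest to 0.6 N m at the stop (damping 0.1 N m s); pressing the bush adds 0.3 N m. Let go near the stop it flies back at several rad/s; keep below 1.5 rad/s backwards. Let go within 0.1 rad of rest it goes home gently by itself.
- handle: Loose steel handle, 0.35 kg, lying upright on the bench. Origin: centre of the hub's underside. Hub 58 x 58 x 34 mm with a 32 mm square bore along z (chamfered underneath); fits the shaft in any of four quarter turns. Grip the hub across local y (58 mm). A flat arm, 18 mm wide, 2 to 20 mm above the underside, runs along +x to x = 118 mm and carries an upright grip at x = 105 mm.
- grip (a point): Centre of the handle's upright black grip, 25 mm in diameter, from 20 to 70 mm above the hub's underside; this point lies 105 mm from the hub's axis and 45 mm above its underside. Once the handle is fitted, push the grip sideways or straddle it with the fingers.
- block: Dark hardwood block, 60 x 40 x 44 mm (x, y, z), 0.18 kg, loose on the press bed 12 mm above the bench between two low guides. Origin: centre of its underside. Its -y face, towards the ram, holds the bush. The ram slides the block along the bed to the anvil by itself; it needs no handling.
- bush (a joint): How far the steel bush (26 mm diameter, stands out of the block's -y face towards the ram) has been pressed in, m: at 0 it stands 10 mm proud, at 0.010 it is flush. It is stiff (about 12 N) and stays where it is pushed; a full stroke of the press brings it to about 0.009.
- screw_jar: Jar of screws with a red lid, 66 mm across and 76 mm high, standing on the bench on one side of the press. Origin: centre of its underside. Taller than the fitted handle's arm (underside 57 mm above the bench), so it blocks the arm's sweep. It and the offcut trade places.
- offcut: Sawn wooden offcut, 55 x 90 x 35 mm (x, y, z), lying on the bench beside the press. Origin: centre of its underside. Low enough for the fitted handle's arm to pass over it.
- tape_measure: Yellow tape measure, 38 x 78 x 67 mm, standing on the bench beside the press. Origin: centre of its underside. Tall enough to block the arm.
There are look-alikes about, which are no part of the job. What is shaped like the block but green is not meant.

How it is judged:
By the outcome, as a careful person would: the job done as asked, in the order asked, and still so for the second after the job is handed in, with the robot touching nothing.
It also fails if it takes over 72 s, if anything falls off the work surface, if the arm or the gripper's body presses on something with over 40 N, if the wrist force passes 120 N, or if a joint passes its speed limit or range.

### The arm

A 6-joint arm with a two-finger parallel gripper is mounted at the origin on a cart in front of the work surface, level with it; the furniture and walls round the work are solid. World frame = base frame: x ahead of the robot, y to its left, z up, the work surface at z = 0. Lengths are in m, angles in rad, forces in N, time in s.
With the tool pointing down it reaches from about 0.275 to 0.825 m from the base axis. Payload 5.2 kg.
Tool frame: the origin (TCP) lies where the fingers leave the gripper's body, on its centre line; the fingertips stand 84 mm ahead of it and the grasp point (between the pads) lies 65 mm ahead of it (env.hold_point_z is the distance from the TCP to the grasp point, in m); z points along the fingers, y is the line along which they close (so a half turn about z gives the same grasp; the last joint's range is limited). The gripper opens to 93 mm and grips with 3 to 60 N. Pads are 15 mm wide; open, the fingers measure 128 mm over their backs; the gripper's body (75 mm by 188 mm) begins 65 mm behind the grasp point.
Start: joints at [0.997, 0.259, 1.535, -0, 1.348, -0.203], TCP at [0.199, 0.513, 0.303] pointing down, gripper open.
Joint ranges: [-3.14, 3.14], [-0.91, 2.08], [0.19, 2.58], [-1.22, 4.36], [0.22, 2.71], [-3.12, 3.12]. Speed limits (rad/s): [2.57, 2.57, 3.14, 3.14, 3.14, 3.14].

### API

Orientations are given as a unit quaternion [w, x, y, z].
In Python, from plant import env gives the robot as it stands.
- The arm moves only by the tool send_rows, never from a script. Its argument "targets" is a list of rows, each a list of 7 numbers: the shift along the tool's x, y, z in a scale on which 1.0 is 1 m, then the turn, a rotation vector about the tool's x, y, z in shares of 4 rad (1.0 is 4 rad), then the finger opening in cm, from 0 to 9.3. A call has 1 to 10 rows; each row is the pose to reach, as a shift and turn from the pose commanded when the call began, along the tool's axes at that moment; what a row does not reach only later rows make up. A row lasts 1/8 s, in which the tool goes at most 62.5 mm and 10.7 degrees, less where a joint would pass 70% of its speed; a pose out of reach is approached as far as the arm can. A call with a gripper value outside its range is refused whole. The fingers move at their own pace and stop on an object; "squeeze" is the grip in N (left out, the last holds). Time passes only in rows, so rows that repeat a pose let the fingers close. It gives the time, the measured TCP pose, the force, the opening and the grip force at its end, in the units of the state.
- env.sense(): the state, without advancing time (a new reading comes with each control period).
- env.grab_frame(name): name is "side" or "top"; returns a dict with "pixels" (400x640x3 uint8, blue, green, red), "fx", "fy", "cx", "cy" (pixels), "T" (4x4, takes a point from camera to world coordinates). Camera axes: x right, y down, z forward; pixel columns grow to the right and rows downward; lengths in m; the calibration is good to about 2 mm. A picture is of the moment at which its call begins. There is no depth.
- env.finish_job(): hands the job in; it is judged then, once.
The state is a dict: "time": time; "joints": joint angles; "dq": joint speeds; "joint_torque": joint torques, N m; "position": TCP position; "tcp_rot": TCP orientation; "contact_force": force on the tool from outside, world axes, zero at the start; "wrist_torque": the same for the moment, N m; "gripper_width": finger opening in m; "gripper_force": force on a finger pad.
Only numpy, scipy, OpenCV 4.12 (cv2) and the standard library are available. Lean on these libraries where they do the work, as an engineer would, in place of code of your own. Each camera call takes 0.05 s, during which the arm holds its last target. There are 200 camera calls.

## Working session

There is one attempt and no reset: what is moved stays moved. The work goes in short steps, Python scripts to look and compute and a tool call to move; the robot and the scene stay as the last step left them, time stands still between calls to the robot, and variables do not carry over. Pictures are saved under pics/ and viewed, at most 10 in all, crops included, and the job is handed in when it is done.

Besides the shell and the picture viewer there is one more tool, called after "Emit:" as name(argument=value, ...) on one line, values as JSON. send_rows: Moves the arm, as the interface text tells. Its arguments: {"type":"object","properties":{"targets":{"type":"array"},"squeeze":{"type":"number"}},"required":["targets"]}

```bash
ls; mkdir -p pics; python3 - <<'E'
from plant import env
import cv2,numpy as np,pickle
for n in("side","top"):
    f=env.grab_frame(n);cv2.imwrite(f"pics/{n}0.png",f["pixels"]);pickle.dump(f,open(f"{n}0.pkl","wb"))
    print(n,f["fx"],f["fy"],f["cx"],f["cy"],np.round(f["T"],4).tolist())
s=env.sense();print(s)
E
```

```text
pics
side 505.4681518711129 505.4681518711129 318.6020533789277 204.4030897062494 [[-0.8647, -0.1747, 0.4708, 0.1101], [-0.5017, 0.3438, -0.7938, 0.4448], [-0.0232, -0.9226, -0.385, 0.4094], [0.0, 0.0, 0.0, 1.0]]
top 492.7224985923764 492.7224985923764 320.13635443337085 196.20675330685424 [[0.0137, -0.995, 0.0992, 0.4257], [-0.9999, -0.0127, 0.0108, -0.257], [-0.0095, -0.0994, -0.995, 0.9045], [0.0, 0.0, 0.0, 1.0]]
{'time': 0.1, 'joints': array([ 9.97198870e-01,  2.59250998e-01,  1.53596261e+00, -1.07281620e-05,
        1.34798873e+00, -2.02784851e-01]), 'dq': array([ 0.00023645, -0.00142051, -0.00274078, -0.00154687,  0.000134  ,
       -0.00160207]), 'joint_torque': array([ 1.62951052e-03, -4.38203466e+01, -2.84645820e+01,  7.18356203e-02,
        3.62373807e-02, -7.48977072e-05]), 'position': array([0.19908331, 0.5123269 , 0.30201545]), 'tcp_rot': array([-2.99802501e-04,  1.84344659e-01,  9.82861332e-01, -7.46935968e-04]), 'contact_force': array([-0.51235182, -0.07272514, -0.49583983]), 'wrist_torque': array([-0.04151385,  0.04677631,  0.00284898]), 'gripper_force': 0.0, 'gripper_width': 0.09281624792152247}
```

View pics/top0.png

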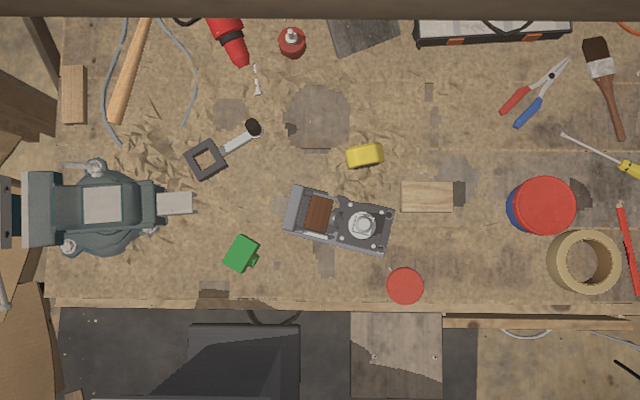

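View pics/side0.png

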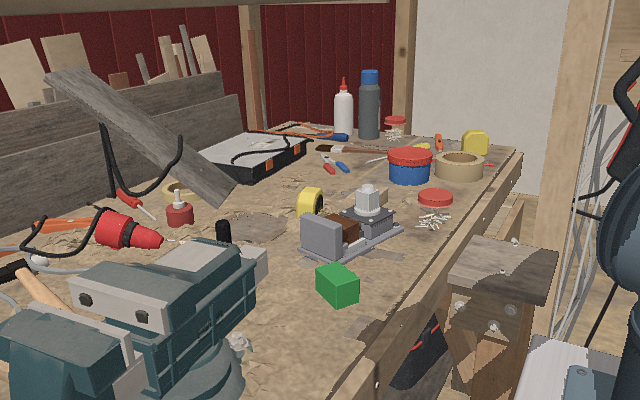

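The top view shows the handle hub at (206,160) with its grip at (253,127), and the shaft at (362,224). The anvil is at (293,208), the tape at (365,156), the offcut at (427,196) and the jar lid at (405,286). The green block at (241,253) is the look-alike. The block meant is brown, at (320,214) on the press bed. The blue/red tub at (545,205) isn't the jar of screws.

The arm should start along press −y, over the offcut, because the tape blocks +x, the anvil blocks +y and the jar blocks −x. I'll confirm with a crop of the area.

```bash
python3 - <<'E'
import cv2,numpy as np
i=cv2.imread("pics/top0.png")
a=cv2.resize(i[110:270,170:400],None,fx=3.4,fy=3.4,interpolation=cv2.INTER_CUBIC)
cv2.imwrite("pics/c1.png",a)
E
```

```text
(no output)
```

View pics/c1.png

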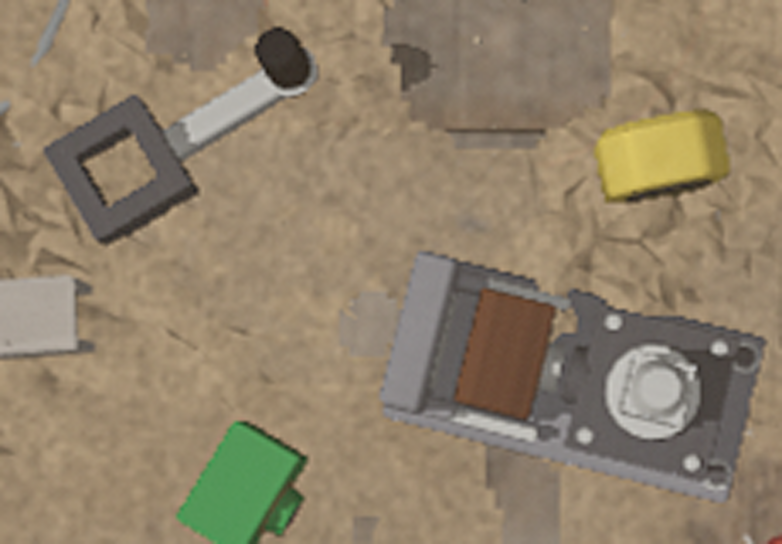

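```bash
cat > h.py <<'E'
import cv2,numpy as np,pickle
def ray(f,uv,z):
    T=f["T"];d=T[:3,:3]@np.array([(uv[0]-f["cx"])/f["fx"],(uv[1]-f["cy"])/f["fy"],1]);o=T[:3,3]
    return (o+d*(z-o[2])/d[2])[:2]
def proj(f,p):
    T=f["T"];c=T[:3,:3].T@(np.asarray(p)-T[:3,3]);return np.array([f["fx"]*c[0]/c[2]+f["cx"],f["fy"]*c[1]/c[2]+f["cy"]])
def up(im,x0,y0,x1,y1,k=4):
    return cv2.resize(im[y0:y1,x0:x1],None,fx=k,fy=k,interpolation=cv2.INTER_CUBIC)
def back(p,x0,y0,k=4): return (np.asarray(p,float)+.5)/k-.5+[x0,y0]
def comps(m,amin=300):
    cs,h=cv2.findContours(m.astype(np.uint8),cv2.RETR_CCOMP,cv2.CHAIN_APPROX_NONE)
    return [(c,h[0][i][3]) for i,c in enumerate(cs) if cv2.contourArea(c)>amin]
E
python3 - <<'E'
from h import *
f=pickle.load(open("top0.pkl","rb"));im=f["pixels"]
# hub
x0,y0=178,130;a=up(im,x0,y0,242,190).astype(int)
m=(a.max(2)<115)&(a.max(2)-a.min(2)<28)
for c,par in comps(m):
    r=cv2.minAreaRect(c);q=cv2.approxPolyDP(c,8,True)[:,0]
    print("hub",par,cv2.contourArea(c),np.round(back(r[0],x0,y0),1),np.round(r[1],0),round(r[2],1),np.round(back(q,x0,y0),1).tolist())
    if par>=0 or cv2.contourArea(c)>4000: print("  W",[np.round(ray(f,p,.034),4).tolist() for p in back(q,x0,y0)])
# grip
x0,y0=240,110;a=up(im,x0,y0,268,145);m=a.max(2)<60
for c,par in comps(m):print("grip",back(cv2.minAreaRect(c)[0],x0,y0),cv2.minAreaRect(c))
# press light things
x0,y0=320,190;a=up(im,x0,y0,400,260).astype(int);m=(a.min(2)>140)&(a.max(2)-a.min(2)<30)
B=[]
for c,par in comps(m,60):
    (u,v),r=cv2.minEnclosingCircle(c);p=back((u,v),x0,y0)
    print("light",np.round(p,2),round(r/4,2),cv2.contourArea(c),"W47",ray(f,p,.047),"W55",ray(f,p,.055))
# objects
hsv=cv2.cvtColor(im,cv2.COLOR_BGR2HSV)
red=((hsv[...,0]<8)|(hsv[...,0]>172))&(hsv[...,1]>110)&(hsv[...,2]>90)
for c,par in comps(red[255:310,370:440],200):print("lid",ray(f,np.array(cv2.minEnclosingCircle(c)[0])+[370,255],.076))
ye=(abs(hsv[...,0].astype(int)-26)<6)&(hsv[...,1]>130)
for c,par in comps(ye[130:180,330:400],200):print("tape",[ray(f,p+[330,130],.067).round(3).tolist() for p in cv2.boxPoints(cv2.minAreaRect(c))])
E
```

```text
hub -1 18333.0 [214.4 153.9] [141. 223.] 58.3 [[241.4, 144.4], [222.4, 155.6], [208.4, 137.6], [182.6, 154.6], [201.1, 181.4], [227.4, 166.6], [222.9, 157.4]]
  W [[0.6044, -0.1047], [0.5835, -0.0712], [0.616, -0.0448], [0.5844, 0.0004], [0.5364, -0.0347], [0.5636, -0.0808], [0.5803, -0.0722]]
hub 2 4183.5 [205.1 159.5] [65. 73.] 59.2 [[209.1, 148.6], [215.6, 161.6], [201.4, 170.6], [193.6, 157.6]]
  W [[0.5959, -0.0469], [0.5724, -0.0594], [0.5558, -0.0345], [0.5792, -0.0196]]
grip [252.875 126.75 ] ((53.0, 68.5), (72.31224822998047, 50.358097076416016), 60.2551155090332)
grip [251.1875     124.18750095] ((46.25, 58.250003814697266), (37.47665786743164, 39.59797668457031), 45.0)
light [377.88 253.  ] 5.26 224.0 W47 [ 0.41394387 -0.34877282] W55 [ 0.4140539  -0.34791703]
light [368.38 250.75] 3.56 89.5 W47 [ 0.41758079 -0.3323639 ] W55 [ 0.41765689 -0.33166119]
light [373.   245.75] 2.22 214.5 W47 [ 0.42628944 -0.34032305] W55 [ 0.42628429 -0.33954608]
light [341.47 237.73] 2.18 210.5 W47 [ 0.43937663 -0.28567435] W55 [ 0.4392494  -0.28540721]
light [323.38 236.75] 4.58 456.5 W47 [ 0.44064583 -0.25427895] W55 [ 0.44050675 -0.25430469]
light [333.12 217.88] 1.82 98.0 W47 [ 0.47362954 -0.27082492] W55 [ 0.47318276 -0.2706963 ]
light [370.83 218.92] 3.55 223.0 W47 [ 0.47266584 -0.33640205] W55 [ 0.47222805 -0.33566167]
light [361.45 224.86] 13.78 6977.5 W47 [ 0.46213764 -0.32016857] W55 [ 0.46179807 -0.31957963]
light [381.21 212.12] 2.22 186.0 W47 [ 0.48475908 -0.35443236] W55 [ 0.48420848 -0.35352377]
light [349.98 204.27] 2.19 211.5 W47 [ 0.49778242 -0.2999608 ] W55 [ 0.49711032 -0.29956038]
lid [ 0.36089087 -0.38892724]
tape [[0.593, -0.287], [0.608, -0.35], [0.571, -0.358], [0.557, -0.295]]
```

```bash
python3 - <<'E'
from h import *
f=pickle.load(open("top0.pkl","rb"));im=f["pixels"]
x0,y0=170,122;a=up(im,x0,y0,245,195).astype(int)
m=((a.max(2)<115)&(a.max(2)-a.min(2)<28)).astype(np.uint8)
m=cv2.morphologyEx(m,cv2.MORPH_OPEN,np.ones((7,7)))
cs=comps(m,2000);out=max((c for c,p in cs if p<0),key=cv2.contourArea)
bore=[c for c,p in cs if p>=0][0]
def edge(c,z,n_deg,cen,half):
    P=np.array([ray(f,p,z) for p in back(c[:,0],x0,y0)])
    t=np.radians(n_deg);n=np.array([np.cos(t),np.sin(t)]);s=np.array([-n[1],n[0]])
    d=(P-cen)@n;l=(P-cen)@s;P=P[(abs(d-half)<.007)&(abs(l)<half*.75)]
    vx,vy,x,y=cv2.fitLine(P.astype(np.float32),cv2.DIST_HUBER,0,.001,.001).ravel()
    return len(P),np.degrees(np.arctan2(vy,vx))%180,(np.array([x,y])-cen)@n
cen=np.array([.5765,-.0400])
for yaw in(-58,):
  for nm,n,z in(("+x",yaw,0),("-x",yaw+180,.034),("+y",yaw+90,.034),("-y",yaw-90,0)):
    print("out",nm,edge(out,z,n,cen,.029))
  for nm,n,z in(("+x",yaw,.034),("-x",yaw+180,0),("+y",yaw+90,0),("-y",yaw-90,.034)):
    print("bore",nm,edge(bore,z,n,cen,.016))
# grip: top at z .07, bottom at .02
for p in((251.2,124.2),(252.9,126.75)):
  for z in(.045,.07): g=ray(f,p,z)-cen;print("grip",p,z,np.degrees(np.arctan2(g[1],g[0])),np.hypot(*g))
E
```

```text
out +x (84, np.float32(31.773912), np.float64(0.026467038197264946))
out -x (82, np.float32(32.427593), np.float64(0.02944093413262182))
out +y (86, np.float32(122.104935), np.float64(0.030674821587117068))
out -y (84, np.float32(122.44895), np.float64(0.02392265734818219))
bore +x (47, np.float32(31.804651), np.float64(0.015513342077150888))
bore -x (57, np.float32(41.542675), np.float64(0.0189689464663078))
bore +y (22, np.float32(91.02126), np.float64(0.018762213611316414))
bore -y (47, np.float32(122.11505), np.float64(0.014261267705177189))
grip (251.2, 124.2) 0.045 -53.13908958338661 0.10385115442363682
grip (251.2, 124.2) 0.07 -57.1806049863471 0.10350829151227146
grip (252.9, 126.75) 0.045 -56.21684808386319 0.10377179867939079
grip (252.9, 126.75) 0.07 -60.16892167376402 0.10380889261491638
```

```bash
cat >> h.py <<'E'
from scipy.spatial.transform import Rotation as R
def goal(s,x,y,z,head):
    "shift cm / turn deg in tool axes to have TCP at x,y,z, pointing down, closing line (tool y) at heading head"
    q=s["tcp_rot"];C=R.from_quat([q[1],q[2],q[3],q[0]])
    h=np.radians(head);Y=np.array([np.cos(h),np.sin(h),0]);Z=np.array([0,0,-1.]);G=R.from_matrix(np.c_[np.cross(Y,Z),Y,Z])
    d=C.inv().apply(np.array([x,y,z])-s["position"])*100
    return np.round(d,2).tolist()+np.round((C.inv()*G).as_rotvec(degrees=True),1).tolist()
E
python3 - <<'E'
from h import *
from plant import env
s=env.sense();print(goal(s,.5777,-.0387,.40,32.1),goal(s,.5777,-.0387,.17,32.1))
f=pickle.load(open("top0.pkl","rb"))
E
```

```text
[-55.25, -37.65, -9.76, -0.1, 0.0, 36.7] [-55.26, -37.62, 13.24, -0.1, 0.0, 36.7]
```

The manual's scale: shifts go in shares of 1 m and turns go in shares of 4 rad. Converting my numbers, -44 cm / 100 = -0.44, -39 cm / 100 = -0.39, 36 degrees / 229.1831 = 0.1571.

Emit:
send_rows(targets=[[0, 0, -0.05, 0, 0, 0, 9.3], [-0.04, -0.027, -0.1, 0, 0, 0.0175, 9.3], [-0.09, -0.061, -0.1, 0, 0, 0.0349, 9.3], [-0.14, -0.095, -0.1, 0, 0, 0.0524, 9.3], [-0.19, -0.129, -0.1, 0, 0, 0.0698, 9.3], [-0.24, -0.163, -0.1, 0, 0, 0.0873, 9.3], [-0.29, -0.198, -0.1, 0, 0, 0.1047, 9.3], [-0.34, -0.232, -0.1, 0, 0, 0.1222, 9.3], [-0.39, -0.266, -0.1, 0, 0, 0.1396, 9.3], [-0.44, -0.3, -0.1, 0, 0, 0.1571, 9.3]])

```text
time: 1.35
position: [0.5013, 0.0717, 0.4025]
tcp_rot: [-0.0, 0.48, 0.877, 0.0]
contact_force: [0.3, 1.1, -0.2]
gripper_width: 0.0928
gripper_force: 0.0
```

In the tool's units: -12 cm / 100 = -0.12, 10 cm / 100 = 0.1, 0.7 degrees / 229.1831 = 0.0031.

Emit:
send_rows(targets=[[-0.02, -0.05, 0, 0, 0, 0.0031, 9.3], [-0.04, -0.09, 0, 0, 0, 0.0031, 9.3], [-0.05, -0.12, 0.02, 0, 0, 0.0031, 9.3], [-0.05, -0.12, 0.06, 0, 0, 0.0031, 9.3], [-0.05, -0.12, 0.1, 0, 0, 0.0031, 9.3], [-0.05, -0.12, 0.1, 0, 0, 0.0031, 9.3]])

```text
time: 2.1
position: [0.425, -0.0329, 0.3003]
tcp_rot: [-0.003, 0.485, 0.875, -0.001]
contact_force: [-0.3, 0.2, 0.9]
gripper_width: 0.0929
gripper_force: 0.0
```

```bash
python3 - <<'E'
from h import *
from plant import env
s=env.sense();print(s["time"],s["position"],s["contact_force"],goal(s,.5777,-.0387,.18,32.1),goal(s,.5777,-.0387,.088,32.1))
E
```

```text
2.1 [ 0.42499997 -0.0329146   0.30028864] [-0.25057351  0.19568458  0.93255673] [-8.65, 12.69, 11.93, -0.2, -0.3, -0.1] [-8.7, 12.73, 21.13, -0.2, -0.3, -0.1]
```

In the tool's units: 12.7 cm / 100 = 0.127, -8.7 cm / 100 = -0.087, -0.3 degrees / 229.1831 = -0.0013.

Emit:
send_rows(targets=[[-0.03, 0.04, 0.02, 0, 0, 0, 9.3], [-0.06, 0.085, 0.06, 0, 0, 0, 9.3], [-0.087, 0.127, 0.1, 0, 0, 0, 9.3], [-0.087, 0.127, 0.12, -0.0009, -0.0013, 0, 9.3], [-0.087, 0.127, 0.12, -0.0009, -0.0013, 0, 9.3]])

```text
time: 2.72
position: [0.5807, -0.0394, 0.1817]
tcp_rot: [0.001, 0.484, 0.875, -0.0]
contact_force: [-0.4, -0.9, 0.5]
gripper_width: 0.0931
gripper_force: 0.0
```

```bash
python3 - <<'E'
from h import *
from plant import env
s=env.sense();print(s["time"],s["position"],goal(s,.5777,-.0387,.088,32.1))
f=env.grab_frame("side");cv2.imwrite("pics/s1.png",f["pixels"])
E
```

```text
2.725 [ 0.58072109 -0.03938042  0.18174874] [0.24, -0.23, 9.37, 0.1, 0.2, -0.0]
```

View pics/s1.png

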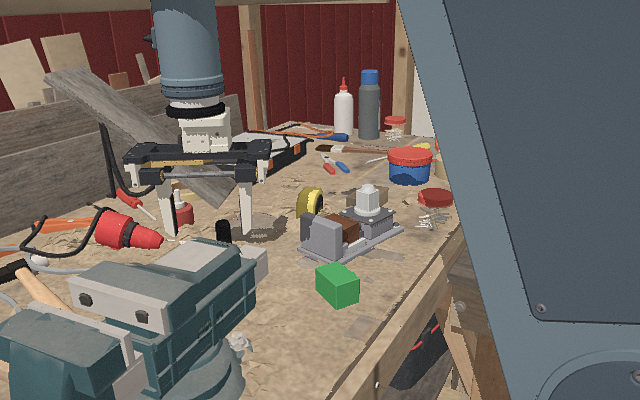

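The side view shows the gripper over the handle, fingertips at (170,235) and (247,232). The vise tail at (257,265) is close to where the gripper's body will go, so I'll check that clearance.

```bash
python3 - <<'E'
from h import *
f=pickle.load(open("top0.pkl","rb"));s=pickle.load(open("side0.pkl","rb"))
for z in(.06,.08,.1,.12):
    for p in((191,193),(193,212),(157,195)):
        w=ray(f,p,z);print(z,p,w.round(3),proj(s,[*w,z]).round(0))
cv2.imwrite("pics/c2.png",up(s["pixels"],180,200,320,310,4))
E
```

```text
0.06 (191, 193) [ 0.513 -0.025] [243. 270.]
0.06 (193, 212) [ 0.48  -0.029] [264. 274.]
0.06 (157, 195) [0.508 0.034] [217. 291.]
0.08 (191, 193) [ 0.511 -0.03 ] [245. 256.]
0.08 (193, 212) [ 0.479 -0.035] [266. 260.]
0.08 (157, 195) [0.506 0.027] [220. 276.]
0.1 (191, 193) [ 0.509 -0.036] [248. 242.]
0.1 (193, 212) [ 0.477 -0.04 ] [269. 245.]
0.1 (157, 195) [0.505 0.02 ] [223. 260.]
0.12 (191, 193) [ 0.507 -0.041] [250. 227.]
0.12 (193, 212) [ 0.476 -0.046] [271. 230.]
0.12 (157, 195) [0.503 0.013] [227. 244.]
```

View pics/c2.png

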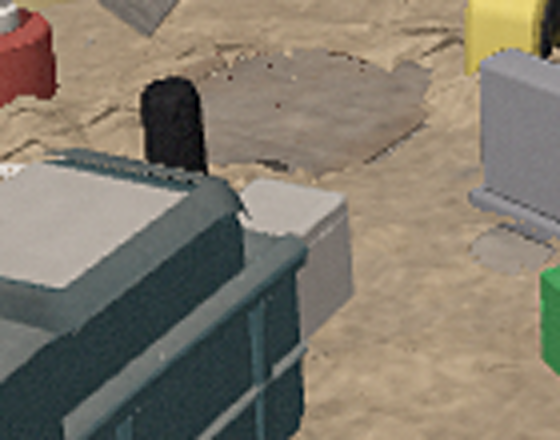

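```bash
python3 - <<'E'
from h import *
from plant import env
s=env.sense();print(s["time"],s["position"],goal(s,.5830,-.0472,.090,32.1))
E
```

```text
2.775 [ 0.5809878  -0.03958133  0.18337659] [-0.71, -0.26, 9.34, 0.2, 0.3, -0.0]
```

In the tool's units: 7 cm / 100 = 0.07, 5 cm / 100 = 0.05.

Emit:
send_rows(targets=[[-0.007, -0.002, 0, 0, 0, 0, 9.3], [-0.007, -0.002, 0.02, 0, 0, 0, 9.3], [-0.007, -0.002, 0.05, 0, 0, 0, 9.3], [-0.007, -0.002, 0.07, 0, 0, 0, 9.3], [-0.007, -0.002, 0.07, 0, 0, 0, 9.3]])

```text
time: 3.4
position: [0.5827, -0.0473, 0.1134]
tcp_rot: [0.003, 0.485, 0.875, 0.0]
contact_force: [-0.5, 0.0, 0.8]
gripper_width: 0.0928
gripper_force: 0.0
```

```bash
python3 - <<'E'
from h import *
from plant import env
for i in range(3):
    s=env.sense();print(s["time"],s["position"],s["contact_force"],goal(s,.5830,-.0472,.090,32.1));env.grab_frame("top")
E
```

```text
3.4 [ 0.58273894 -0.04732619  0.11335404] [-0.51172755  0.02320422  0.8399541 ] [0.01, 0.02, 2.34, 0.2, 0.3, -0.1]
3.45 [ 0.58340472 -0.04741284  0.11423222] [-0.84475319 -0.39099621  0.3770925 ] [0.06, -0.03, 2.42, 0.3, 0.4, -0.1]
3.5 [ 0.58384376 -0.04745897  0.11468273] [-0.47907142 -0.5514369  -0.53375097] [0.08, -0.07, 2.47, 0.3, 0.4, -0.1]
```

In the tool's units: 2.3 cm / 100 = 0.023, 1.2 cm / 100 = 0.012, 0.3 degrees / 229.1831 = 0.0013.

Emit:
send_rows(targets=[[0, 0, 0.012, 0.0004, 0.0009, 0, 9.3], [0, 0, 0.023, 0.0009, 0.0013, 0, 9.3], [0, 0, 0.023, 0.0009, 0.0013, 0, 9.3], [0, 0, 0.023, 0.0009, 0.0013, 0, 5], [0, 0, 0.023, 0.0009, 0.0013, 0, 5], [0, 0, 0.023, 0.0009, 0.0013, 0, 5], [0, 0, 0.023, 0.0009, 0.0013, 0, 5], [0, 0, 0.023, 0.0009, 0.0013, 0, 5]], squeeze=45)

```text
time: 4.55
position: [0.5834, -0.0469, 0.09]
tcp_rot: [0.0, 0.484, 0.875, 0.0]
contact_force: [-0.6, 1.1, 0.6]
gripper_width: 0.0581
gripper_force: 45.0
```

In the tool's units: -11 cm / 100 = -0.11, -8 cm / 100 = -0.08.

Emit:
send_rows(targets=[[0, 0, -0.01, 0, 0, 0, 5], [0, 0, -0.04, 0, 0, 0, 5], [0, 0, -0.08, 0, 0, 0, 5], [0, 0, -0.11, 0, 0, 0, 5], [0, 0, -0.11, 0, 0, 0, 5], [0, 0, -0.11, 0, 0, 0, 5]])

```text
time: 5.3
position: [0.5823, -0.0468, 0.1986]
tcp_rot: [-0.001, 0.484, 0.875, -0.0]
contact_force: [-0.1, 1.3, -2.0]
gripper_width: 0.0579
gripper_force: 45.0
```

```bash
python3 - <<'E'
from h import *
from plant import env
s=env.sense()
# handle arm at -103.5 => tool y heading -13.5; tcp 10 mm along handle x from hub centre
t=np.radians(-103.5);p=np.array([.462,-.3198])+.010*np.array([np.cos(t),np.sin(t)])
print(s["position"],s["gripper_width"],p,goal(s,*p,.21,-13.5))
E
```

```text
[ 0.58229947 -0.04676876  0.19858468] 0.05787948756713859 [ 0.45966555 -0.3295237 ] [-17.46, -25.4, -1.13, -0.1, -0.0, 45.6]
```

In the tool's units: -25.4 cm / 100 = -0.254, -24.4 cm / 100 = -0.244, 45.6 degrees / 229.1831 = 0.199.

Emit:
send_rows(targets=[[-0.01, -0.015, -0.005, 0, 0, 0.0087, 5], [-0.03, -0.044, -0.01, 0, 0, 0.0305, 5], [-0.05, -0.073, -0.015, 0, 0, 0.0524, 5], [-0.07, -0.102, -0.02, 0, 0, 0.0785, 5], [-0.09, -0.131, -0.02, 0, 0, 0.1047, 5], [-0.11, -0.16, -0.02, 0, 0, 0.1309, 5], [-0.13, -0.189, -0.02, 0, 0, 0.1571, 5], [-0.15, -0.218, -0.02, 0, 0, 0.1789, 5], [-0.168, -0.244, -0.02, 0, 0, 0.1963, 5], [-0.175, -0.254, -0.02, 0, 0, 0.199, 5]])

```text
time: 6.55
position: [0.459, -0.332, 0.2188]
tcp_rot: [-0.001, 0.787, 0.617, -0.0]
contact_force: [-1.0, 0.2, -2.7]
gripper_width: 0.0578
gripper_force: 45.0
```

Emit:
send_rows(targets=[[0, 0, 0, 0, 0, 0, 5], [0, 0, 0, 0, 0, 0, 5]])

```text
time: 6.8
position: [0.4608, -0.3291, 0.2195]
tcp_rot: [-0.001, 0.785, 0.619, 0.0]
contact_force: [0.9, -0.1, -3.0]
gripper_width: 0.0579
gripper_force: 45.0
```

```bash
python3 - <<'E'
from h import *
from plant import env
t=np.radians(-103.5);p=np.array([.462,-.3198])+.010*np.array([np.cos(t),np.sin(t)])
f=env.grab_frame("top");pickle.dump(f,open("top1.pkl","wb"));g=env.grab_frame("side");pickle.dump(g,open("side1.pkl","wb"))
s=env.sense();print(s["position"],goal(s,*p,.12,-13.5))
c=np.vstack([cv2.resize(g["pixels"][120:270,240:460],(660,450))]);cv2.imwrite("pics/c3.png",c)
cv2.imwrite("pics/c4.png",up(f["pixels"],280,130,460,280,3))
E
```

```text
[ 0.46111556 -0.32902348  0.21971158] [-0.09, -0.13, 9.97, -0.0, -0.0, 0.0]
```

View pics/c3.png

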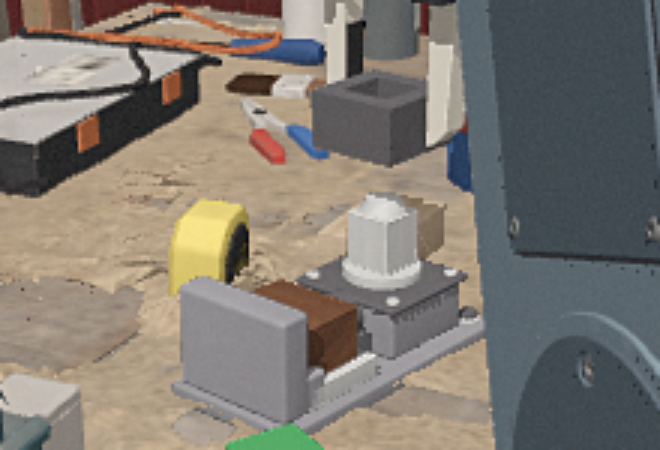

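```bash
python3 - <<'E'
from h import *
g=pickle.load(open("side1.pkl","rb"))
c=np.array([.462,-.3198]);t=np.radians(-13.5);Y=np.array([np.cos(t),np.sin(t)]);X=np.array([Y[1],-Y[0]]) # handle x,y
off=np.array([.0012,.0005])
def pr(n,p,z): print(n,((proj(g,[*p,z])-[240,120])*3).round(1))
for sx,sy in((-1,-1),(-1,1),(1,1),(1,-1)):
    p=c+.029*(sx*X+sy*Y);pr(("hub",sx,sy),p+off,.1297);pr("   top",p+off,.1637)
    p=c+.015*(sx*X+sy*Y);pr(("  shaft",sx,sy),p,.055);pr("  shaft",p,.089)
E
```

```text
('hub', -1, -1) [389.7 162.2]
   top [390.7 103.4]
('  shaft', -1, -1) [385.9 271.6]
  shaft [386.8 217.6]
('hub', -1, 1) [310.8 141. ]
   top [310.6  84.5]
('  shaft', -1, 1) [346.5 258.6]
  shaft [346.8 205.6]
('hub', 1, 1) [373.8 117.6]
   top [374.4  63.1]
('  shaft', 1, 1) [377.9 244.2]
  shaft [378.7 192.1]
('hub', 1, -1) [451.9 136.8]
   top [453.7  80.3]
('  shaft', 1, -1) [417.2 256.5]
  shaft [418.5 203.4]
```

View pics/c4.png

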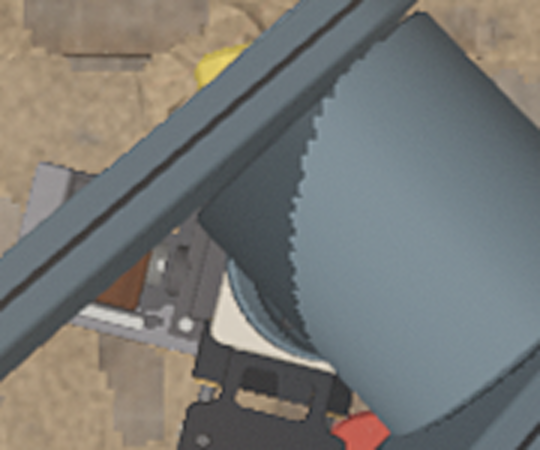

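The side crop shows the hub at (385,115) directly over the shaft at (383,235), arm-side away from the camera. In the top crop the robot's own arm hides the hub. I'll lower the handle slowly.

In the tool's units: 2.8 cm / 100 = 0.028, 2.4 cm / 100 = 0.024.

Emit:
send_rows(targets=[[-0.001, -0.001, 0.008, 0, 0, 0, 5], [-0.001, -0.001, 0.016, 0, 0, 0, 5], [-0.001, -0.001, 0.024, 0, 0, 0, 5], [-0.001, -0.001, 0.028, 0, 0, 0, 5], [-0.001, -0.001, 0.028, 0, 0, 0, 5], [-0.001, -0.001, 0.028, 0, 0, 0, 5]])

```text
time: 7.65
position: [0.4597, -0.331, 0.192]
tcp_rot: [0.0, 0.786, 0.619, 0.0]
contact_force: [-0.6, 0.3, -2.7]
gripper_width: 0.0572
gripper_force: 45.0
```

```bash
python3 - <<'E'
from h import *
from plant import env
P=[]
for i in range(4): g=env.grab_frame("side");s=env.sense();P.append(s["position"])
P=np.array(P);print(P.mean(0),P.std(0),s["contact_force"],s["wrist_torque"])
s["position"]=P.mean(0)
t=np.radians(-103.5);p=np.array([.462,-.3198])+.010*np.array([np.cos(t),np.sin(t)])
print(goal(s,*p,.145,-13.5))
pickle.dump(g,open("side2.pkl","wb"));cv2.imwrite("pics/c5.png",up(g["pixels"],310,130,430,230,6))
E
```

```text
[ 0.45967598 -0.33097433  0.19208985] [2.22857341e-05 2.30786652e-05 2.05036633e-05] [ 1.0904217  -0.07540076 -2.48886471] [-0.03938402  0.08719716 -0.01432944]
[0.14, -0.04, 4.71, 0.0, 0.0, -0.0]
```

View pics/c5.png

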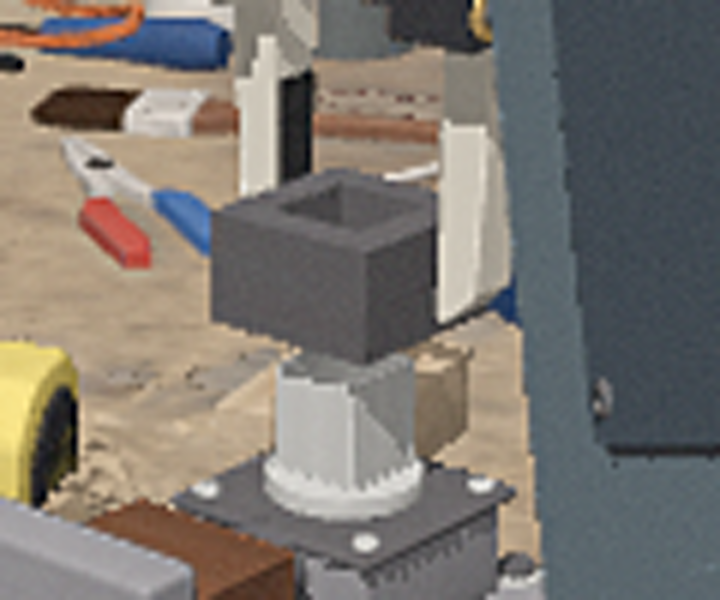

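```bash
python3 - <<'E'
from h import *
from scipy.optimize import least_squares
g=pickle.load(open("side2.pkl","rb"))
obs={(-1,-1,0):(371,190.3),(-1,-1,1):(370.5,172),(-1,1,1):(345.2,164.7),(-1,1,0):(345.2,183.7),(1,1,1):(366.7,158.3)}
def model(v):
    x,y,z,yaw=v;a=np.radians(yaw);X=np.array([np.cos(a),np.sin(a)]);Y=np.array([-X[1],X[0]])
    return np.concatenate([proj(g,[*(np.array([x,y])+.029*(k[0]*X+k[1]*Y)),z+.034*k[2]])-o for k,o in obs.items()])
r=least_squares(model,[.462,-.32,.102,-103.5],x_scale=[.01,.01,.01,5]);print(r.x,r.fun.round(1))
# shaft edges: near edge and left/right edge columns, at z .075
c=np.array([.462,-.3198]);t=np.radians(-13.5);Y=np.array([np.cos(t),np.sin(t)]);X=np.array([Y[1],-Y[0]])
print([ (proj(g,[*(c+.015*(a*X+b*Y)),.075])).round(1).tolist() for a,b in((-1,-1),(-1,1),(1,-1))])
E
```

```text
[ 4.67769393e-01 -3.34994355e-01  9.35266204e-02 -1.04690868e+02] [-0.5  0.5  0.3  0.2  0.2  0.4  0.2 -0.6 -0.3 -0.6]
[[368.8, 200.0], [355.6, 195.9], [379.3, 195.2]]
```

The close crop shows the hub's near lower corner at (366,362) just above the nose, and the shaft's near edge at (352,430). That puts the hub about 1–2 mm too far right. I'll nudge it and lower with force feedback.

In the tool's units: 0.9 cm / 100 = 0.009, 0.6 cm / 100 = 0.006.

Emit:
send_rows(targets=[[0.002, 0.0005, 0, 0, 0, 0, 5], [0.002, 0.0005, 0.003, 0, 0, 0, 5], [0.002, 0.0005, 0.006, 0, 0, 0, 5], [0.002, 0.0005, 0.009, 0, 0, 0, 5], [0.002, 0.0005, 0.009, 0, 0, 0, 5], [0.002, 0.0005, 0.009, 0, 0, 0, 5]])

```text
time: 8.6
position: [0.4606, -0.329, 0.1828]
tcp_rot: [0.0, 0.786, 0.619, -0.0]
contact_force: [0.6, 0.2, -2.4]
gripper_width: 0.058
gripper_force: 45.0
```

```bash
python3 - <<'E'
from plant import env
for i in range(2):
    env.grab_frame("side");s=env.sense();print(s["position"],s["contact_force"],s["wrist_torque"],s["gripper_width"])
E
```

```text
[ 0.46055896 -0.32903608  0.18283336] [ 2.41193837e-03 -4.70662413e-01 -2.78830021e+00] [-0.08368345  0.09912427 -0.01795607] 0.05751607553681204
[ 0.46056963 -0.32909491  0.18288411] [ 0.23908202 -0.62796999 -2.42861892] [-0.08251475  0.08808423  0.01301234] 0.057902366087867446
```

In the tool's units: 0.8 cm / 100 = 0.008, 0.6 cm / 100 = 0.006.

Emit:
send_rows(targets=[[0, 0, 0.002, 0, 0, 0, 5], [0, 0, 0.004, 0, 0, 0, 5], [0, 0, 0.006, 0, 0, 0, 5], [0, 0, 0.008, 0, 0, 0, 5], [0, 0, 0.008, 0, 0, 0, 5]])

```text
time: 9.32
position: [0.4605, -0.3293, 0.1746]
tcp_rot: [0.0, 0.786, 0.619, -0.0]
contact_force: [0.3, -2.9, -4.5]
gripper_width: 0.0575
gripper_force: 45.0
```

```bash
python3 - <<'E'
from plant import env
for i in range(2):
    env.grab_frame("side");s=env.sense();print(s["position"],s["contact_force"],s["wrist_torque"],s["gripper_width"])
E
```

```text
[ 0.46045141 -0.32932194  0.17458969] [ 0.06114505 -3.48094015 -4.3583225 ] [-0.5678285   0.10208898 -0.00541572] 0.05806117226282005
[ 0.46045811 -0.32930226  0.17465607] [-0.4444033  -3.13842842 -3.86884686] [-0.59367291  0.14643618 -0.00364752] 0.05759545920741757
```

In the tool's units: 0.6 cm / 100 = 0.006, 0.4 cm / 100 = 0.004.

Emit:
send_rows(targets=[[-0.001, 0, 0, 0, 0, 0, 5], [-0.001, 0, 0.002, 0, 0, 0, 5], [-0.001, 0, 0.004, 0, 0, 0, 5], [-0.001, 0, 0.006, 0, 0, 0, 5], [-0.001, 0, 0.006, 0, 0, 0, 5]])

```text
time: 10.05
position: [0.4602, -0.3297, 0.1685]
tcp_rot: [-0.0, 0.786, 0.619, 0.0]
contact_force: [-0.1, -0.1, -3.1]
gripper_width: 0.0577
gripper_force: 45.0
```

```bash
python3 - <<'E'
from plant import env
for i in range(2):
    env.grab_frame("side");s=env.sense();print(s["position"],s["contact_force"],s["wrist_torque"],s["gripper_width"])
E
```

```text
[ 0.46023844 -0.3298613   0.16865433] [-0.08366632  0.19610687 -3.22316008] [-0.05191216  0.09160145 -0.03622006] 0.057942452352545706
[ 0.46030285 -0.32992265  0.16877497] [-0.72664927 -0.40283736 -2.25589426] [-0.00205191  0.09000319  0.03280542] 0.05763149943940115
```

In the tool's units: 2.1 cm / 100 = 0.021, 1.8 cm / 100 = 0.018.

Emit:
send_rows(targets=[[0, 0, 0.003, 0, 0, 0, 5], [0, 0, 0.006, 0, 0, 0, 5], [0, 0, 0.009, 0, 0, 0, 5], [0, 0, 0.012, 0, 0, 0, 5], [0, 0, 0.015, 0, 0, 0, 5], [0, 0, 0.018, 0, 0, 0, 5], [0, 0, 0.021, 0, 0, 0, 5], [0, 0, 0.021, 0, 0, 0, 5]])

```text
time: 11.15
position: [0.4602, -0.3299, 0.1475]
tcp_rot: [-0.0, 0.786, 0.619, -0.0]
contact_force: [0.8, -0.1, -3.5]
gripper_width: 0.0578
gripper_force: 45.0
```

```bash
python3 - <<'E'
from plant import env
for i in range(2):
    env.grab_frame("side");s=env.sense();print(s["position"],s["contact_force"],s["wrist_torque"],s["gripper_width"])
E
```

```text
[ 0.46024176 -0.32994901  0.14766921] [-1.16269673  0.28901775 -3.19416971] [-0.0779777   0.05373908  0.03652218] 0.05787210401370464
[ 0.46030775 -0.32999887  0.14782139] [ 0.45740184 -1.73431606 -2.17511642] [-0.0845104   0.09421189  0.01963708] 0.05800236365724071
```

Another 3 mm down, feeling for the seat.

Emit:
send_rows(targets=[[0, 0, 0.001, 0, 0, 0, 5], [0, 0, 0.002, 0, 0, 0, 5], [0, 0, 0.003, 0, 0, 0, 5], [0, 0, 0.003, 0, 0, 0, 5]])

```text
time: 11.75
position: [0.4603, -0.33, 0.145]
tcp_rot: [0.0, 0.786, 0.619, -0.0]
contact_force: [-0.7, 0.6, 0.4]
gripper_width: 0.0576
gripper_force: 45.0
```

In the tool's units: -9.5 cm / 100 = -0.095, -8 cm / 100 = -0.08.

Emit:
send_rows(targets=[[0, 0, 0, 0, 0, 0, 9.3], [0, 0, 0, 0, 0, 0, 9.3], [0, 0, 0, 0, 0, 0, 9.3], [0, 0, -0.01, 0, 0, 0, 9.3], [0, 0, -0.04, 0, 0, 0, 9.3], [0, 0, -0.08, 0, 0, 0, 9.3], [0, 0, -0.095, 0, 0, 0, 9.3], [-0.03, 0, -0.095, 0, 0, 0, 9.3], [-0.065, 0, -0.095, 0, 0, 0, 9.3], [-0.095, 0, -0.095, 0, 0, 0, 9.3]])

```text
time: 13.0
position: [0.4376, -0.4231, 0.2393]
tcp_rot: [-0.0, 0.786, 0.619, -0.0]
contact_force: [0.2, 0.4, -0.2]
gripper_width: 0.0933
gripper_force: 0.0
```

Emit:
send_rows(targets=[[0, 0, 0, 0, 0, 0, 9.3], [0, 0, 0, 0, 0, 0, 9.3]])

```text
time: 13.25
position: [0.4379, -0.4215, 0.2391]
tcp_rot: [-0.001, 0.786, 0.619, 0.0]
contact_force: [-0.7, 0.4, 0.4]
gripper_width: 0.0929
gripper_force: 0.0
```

```bash
python3 - <<'E'
from h import *
from plant import env
g=env.grab_frame("side");f=env.grab_frame("top");s=env.sense()
# hub axis = TCP at seat minus 10 mm along handle x
t=np.radians(-103.5);X=np.array([np.cos(t),np.sin(t)])
c=np.array([.4603,-.3300])-.010*X;p=c+.105*X
print(s["time"],s["position"],s["contact_force"],c,p,goal(s,*p,.170,-13.5))
print("grip px side",proj(g,[*p,.1]),proj(g,[*c,.089]))
cv2.imwrite("pics/c6.png",np.hstack([up(g["pixels"],310,120,440,230,3),cv2.resize(f["pixels"][150:260,300:430],None,fx=3,fy=3)]))
E
```

```text
13.35 [ 0.43827082 -0.42115295  0.23954306] [-0.67553631  0.09054571  0.47374565] [ 0.46263445 -0.3202763 ] [ 0.43812269 -0.42237514] [-0.13, 0.02, 6.95, -0.0, -0.0, 0.0]
grip px side [401.95246245 167.61909248] [367.33911211 188.03492514]
```

View pics/c6.png

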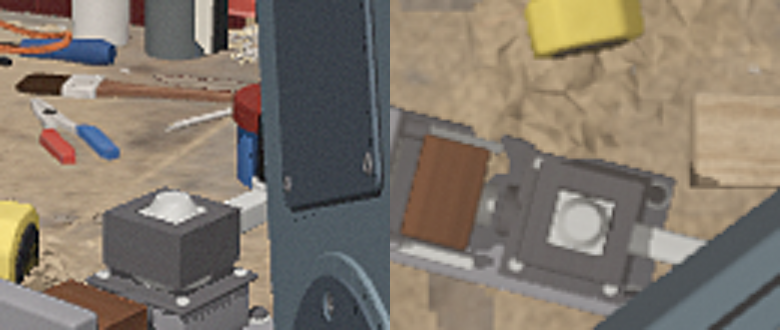

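Both views show the hub fully seated, with the nose standing out at (170,205) and the arm running along −y. Next I straddle the grip.

In the tool's units: 6.9 cm / 100 = 0.069, 5.5 cm / 100 = 0.055.

Emit:
send_rows(targets=[[-0.001, 0, 0.015, 0, 0, 0, 9.3], [-0.001, 0, 0.035, 0, 0, 0, 9.3], [-0.001, 0, 0.055, 0, 0, 0, 9.3], [-0.001, 0, 0.069, 0, 0, 0, 9.3], [-0.001, 0, 0.069, 0, 0, 0, 4], [-0.001, 0, 0.069, 0, 0, 0, 2.9], [-0.001, 0, 0.069, 0, 0, 0, 2.9], [-0.001, 0, 0.069, 0, 0, 0, 2.9], [-0.001, 0, 0.069, 0, 0, 0, 2.9]], squeeze=10)

```text
time: 14.48
position: [0.4379, -0.4234, 0.1712]
tcp_rot: [0.0, 0.786, 0.619, -0.0]
contact_force: [0.7, -0.4, -0.1]
gripper_width: 0.0475
gripper_force: 0.0
```

```bash
python3 - <<'E'
from h import *
from plant import env
env.grab_frame("side");env.grab_frame("side");s=env.sense();print(s["time"],s["position"],s["contact_force"],s["gripper_width"],s["joints"].round(2))
c=np.array([.4626,-.3203])
r=np.hypot(*(s["position"][:2]-c));a0=-103.5;print("r",r)
# arc in the present tool frame: rotate tool +d deg (world ccw) about hub => turn -d about tool z
for d in(4,10,20,30,40,50,55,60,62,64):
    a=np.radians(a0+d);p=c+.105*np.array([np.cos(a),np.sin(a)]);print(d,goal(s,*p,.170,-13.5+d))
E
```

```text
14.575 [ 0.43780745 -0.42336009  0.17097937] [-0.77586552 -0.15951628  0.01602835] 0.03961254326998305 [-0.95  0.47  1.56 -0.    1.11 -0.72]
r 0.10600024743623414
4 [0.13, 0.74, 0.1, 0.0, 0.0, -4.0]
10 [0.26, 1.83, 0.1, 0.0, 0.0, -10.0]
20 [0.74, 3.6, 0.1, 0.0, 0.0, -20.0]
30 [1.51, 5.25, 0.1, 0.0, 0.0, -30.0]
40 [2.56, 6.75, 0.1, 0.0, 0.0, -40.0]
50 [3.86, 8.05, 0.1, 0.0, 0.0, -50.0]
55 [4.58, 8.6, 0.1, 0.0, 0.0, -55.0]
60 [5.36, 9.09, 0.1, 0.0, 0.0, -60.0]
62 [5.68, 9.27, 0.1, 0.0, 0.0, -62.0]
64 [6.0, 9.44, 0.1, 0.0, 0.0, -64.0]
```

In the tool's units: 6.75 cm / 100 = 0.0675, 6.02 cm / 100 = 0.0602, -40 degrees / 229.1831 = -0.1745.

Emit:
send_rows(targets=[[0.001, 0, 0, 0, 0, 0, 2.9], [0.001, 0, 0, 0, 0, 0, 2.9], [0.0012, 0.0074, 0, 0, 0, -0.0175, 2.9], [0.0026, 0.0183, 0, 0, 0, -0.0436, 2.9], [0.0046, 0.0272, 0, 0, 0, -0.0654, 2.9], [0.0074, 0.036, 0, 0, 0, -0.0873, 2.9], [0.0108, 0.0444, 0, 0, 0, -0.1091, 2.9], [0.0151, 0.0525, 0, 0, 0, -0.1309, 2.9], [0.02, 0.0602, 0, 0, 0, -0.1527, 2.9], [0.0256, 0.0675, 0, 0, 0, -0.1745, 2.9]], squeeze=30)

```text
time: 15.82
position: [0.5086, -0.4146, 0.1706]
tcp_rot: [-0.001, 0.525, 0.851, -0.001]
contact_force: [-3.8, -0.4, 0.4]
gripper_width: 0.0292
gripper_force: 2.2
```

```bash
cat > arc.py <<'E'
from h import *
from plant import env
import sys
env.grab_frame("side");f=env.grab_frame("top");s=env.sense();c=np.array([.4626,-.3203]);v=s["position"][:2]-c
q=s["tcp_rot"];head=np.degrees(2*np.arctan2(q[2],q[1]))-90
cur=np.degrees(np.arctan2(v[1],v[0]))+103.5
print(s["time"],s["position"],"F",s["contact_force"].round(1),s["wrist_torque"].round(2),s["gripper_width"],"r",np.hypot(*v),"d",cur,"head-d",(head+13.5))
for d in map(float,sys.argv[1:]):
    a=np.radians(-103.5+d);p=c+.105*np.array([np.cos(a),np.sin(a)]);print(d,goal(s,*p,.170,-13.5+d))
E
python3 arc.py 45 50 55 58 60 62 64
```

```text
15.925 [ 0.5093041  -0.41432135  0.17066571] F [-2.6 -1.5  0.6] [-0.35  0.56 -0.03] 0.029078132816513405 r 0.1049823209011352 d 39.915396676311914 head-d 40.02871937681289
45.0 [0.04, 0.93, 0.07, -0.1, -0.0, -5.0]
50.0 [0.16, 1.84, 0.06, -0.1, -0.0, -10.0]
55.0 [0.35, 2.73, 0.06, -0.1, -0.0, -15.0]
58.0 [0.51, 3.26, 0.06, -0.1, -0.0, -18.0]
60.0 [0.63, 3.61, 0.06, -0.1, -0.0, -20.0]
62.0 [0.76, 3.95, 0.06, -0.1, -0.0, -22.0]
64.0 [0.9, 4.29, 0.06, -0.1, -0.0, -24.0]
```

In the tool's units: 3.6 cm / 100 = 0.036, 3.26 cm / 100 = 0.0326, -20 degrees / 229.1831 = -0.0873.

Emit:
send_rows(targets=[[0.0004, 0.0093, 0, 0, 0, -0.0218, 2.9], [0.0016, 0.0184, 0, 0, 0, -0.0436, 2.9], [0.0035, 0.0273, 0, 0, 0, -0.0654, 2.9], [0.0051, 0.0326, 0, 0, 0, -0.0785, 2.9], [0.0063, 0.036, 0, 0, 0, -0.0873, 2.9], [0.0063, 0.036, 0, 0, 0, -0.0873, 2.9], [0.0063, 0.036, 0, 0, 0, -0.0873, 2.9]])

```text
time: 16.8
position: [0.5375, -0.3939, 0.1707]
tcp_rot: [-0.001, 0.372, 0.928, -0.001]
contact_force: [-5.3, -4.0, 0.3]
gripper_width: 0.0295
gripper_force: 3.3
```

```bash
python3 arc.py 61 62 63 64 65
```

```text
16.9 [ 0.5374697  -0.39394042  0.17072511] F [-4.6 -5.2  0.4] [-0.77  0.85  0.01] 0.029253411241901783 r 0.1050161138074545 d 58.97425079545674 head-d 59.80721270578243
61.0 [0.0, 0.37, 0.07, -0.2, -0.0, -1.2]
62.0 [0.01, 0.55, 0.07, -0.2, -0.0, -2.2]
63.0 [0.02, 0.74, 0.07, -0.2, -0.0, -3.2]
64.0 [0.03, 0.92, 0.07, -0.2, -0.0, -4.2]
65.0 [0.04, 1.1, 0.07, -0.2, -0.0, -5.2]
```

In the tool's units: 0.5 cm / 100 = 0.005, 0.4 cm / 100 = 0.004, -1.5 degrees / 229.1831 = -0.0065.

Emit:
send_rows(targets=[[0, 0.002, 0, 0, 0, -0.0022, 2.9], [0, 0.004, 0, 0, 0, -0.0044, 2.9], [0, 0.005, 0, 0, 0, -0.0065, 2.9], [0, 0.005, 0, 0, 0, -0.0065, 2.9]])

```text
time: 17.4
position: [0.5408, -0.3907, 0.1707]
tcp_rot: [-0.001, 0.36, 0.933, -0.002]
contact_force: [-5.7, -5.6, 0.7]
gripper_width: 0.0291
gripper_force: 3.9
```

```bash
python3 arc.py 63 64
```

```text
17.5 [ 0.5407454  -0.39076514  0.17072511] F [-5.8 -5.8  0.1] [-0.91  0.93  0.03] 0.029114147322753525 r 0.10522376017989359 d 61.4584380605377 head-d 61.29915098207212
63.0 [0.03, 0.28, 0.07, -0.2, -0.0, -1.7]
64.0 [0.03, 0.47, 0.07, -0.2, -0.0, -2.7]
```

In the tool's units: 0.4 cm / 100 = 0.004, 0.2 cm / 100 = 0.002, -1 degrees / 229.1831 = -0.0044.

Emit:
send_rows(targets=[[0, 0.002, 0, 0, 0, -0.0022, 2.9], [0, 0.004, 0, 0, 0, -0.0044, 2.9], [0, 0.004, 0, 0, 0, -0.0044, 2.9], [0, 0.004, 0, 0, 0, -0.0044, 2.9]])

```text
time: 18.0
position: [0.5435, -0.388, 0.1708]
tcp_rot: [-0.0, 0.352, 0.936, -0.002]
contact_force: [-5.0, -6.1, -0.2]
gripper_width: 0.0292
gripper_force: 3.9
```

```bash
python3 arc.py 63 64
```

```text
18.1 [ 0.54353004 -0.38796524  0.17075226] F [-5.1 -5.8 -0.8] [-1.05  0.89 -0.02] 0.029453957397125072 r 0.10549054962266045 d 63.60115620828577 head-d 62.293582596655256
63.0 [0.05, -0.11, 0.08, -0.2, 0.0, -0.7]
64.0 [0.05, 0.07, 0.07, -0.2, 0.0, -1.7]
```

In the tool's units: 0.6 cm / 100 = 0.006, 0.05 cm / 100 = 0.0005, -2.5 degrees / 229.1831 = -0.0109.

Emit:
send_rows(targets=[[0, 0.002, 0, 0, 0, -0.0022, 2.9], [0.0003, 0.004, 0, 0, 0, -0.0065, 2.9], [0.0005, 0.006, 0, 0, 0, -0.0109, 2.9], [0.0005, 0.006, 0, 0, 0, -0.0109, 2.9]])

```text
time: 18.6
position: [0.5473, -0.3834, 0.1708]
tcp_rot: [-0.0, 0.331, 0.944, -0.002]
contact_force: [-4.2, -7.2, 0.0]
gripper_width: 0.0293
gripper_force: 4.1
```

```bash
python3 arc.py 63
```

```text
18.7 [ 0.54728694 -0.38345569  0.17083275] F [-4.1 -7.2 -0.5] [-1.17  0.73  0.  ] 0.0293010234756168 r 0.10564335836450843 d 66.78608922817146 head-d 64.794632417532
63.0 [0.06, -0.7, 0.09, -0.2, 0.1, 1.8]
```

In the tool's units: 0.6 cm / 100 = 0.006, 0.4 cm / 100 = 0.004, -3 degrees / 229.1831 = -0.0131.

Emit:
send_rows(targets=[[0.0003, 0.002, 0, 0, 0, -0.0044, 2.9], [0.0005, 0.004, 0, 0, 0, -0.0087, 2.9], [0.0008, 0.006, 0, 0, 0, -0.0131, 2.9], [0.0008, 0.006, 0, 0, 0, -0.0131, 2.9]])

```text
time: 19.2
position: [0.5481, -0.3814, 0.1709]
tcp_rot: [-0.001, 0.307, 0.952, -0.005]
contact_force: [-12.3, -15.4, -0.7]
gripper_width: 0.0295
gripper_force: 10.4
```

```bash
python3 arc.py 66 64 60
```

```text
19.3 [ 0.54812928 -0.38141917  0.17087879] F [-12.6 -16.2  -1. ] [-2.74  2.04 -0.03] 0.029467081287344543 r 0.1051228404529283 d 67.95042344061756 head-d 67.75300009387172
66.0 [0.02, -0.36, 0.09, -0.6, 0.0, 1.8]
64.0 [0.03, -0.72, 0.09, -0.6, 0.1, 3.8]
60.0 [0.11, -1.45, 0.1, -0.6, 0.1, 7.8]
```

The force jumped to 20 N at the stop. Now I ease the handle back.

In the tool's units: -0.8 cm / 100 = -0.008, -0.6 cm / 100 = -0.006, 1.5 degrees / 229.1831 = 0.0065.

Emit:
send_rows(targets=[[0, -0.002, 0, 0, 0, 0, 2.9], [0, -0.004, 0, 0, 0, 0.0022, 2.9], [0, -0.006, 0, 0, 0, 0.0044, 2.9], [0, -0.008, 0, 0, 0, 0.0065, 2.9], [0, -0.008, 0, 0, 0, 0.0065, 2.9]])

```text
time: 19.92
position: [0.546, -0.3842, 0.1709]
tcp_rot: [0.0, 0.319, 0.948, -0.001]
contact_force: [-3.2, -4.7, 0.1]
gripper_width: 0.0292
gripper_force: 2.9
```

```bash
python3 arc.py 62 58 54 50 46 42 38 34 30
```

```text
20.025 [ 0.54608942 -0.38415824  0.17084035] F [-3.6 -5.4  0. ] [-0.87  0.52  0.02] 0.028934922536368524 r 0.10511116762220457 d 66.08884511443215 head-d 66.29640760174021
62.0 [0.04, -0.75, 0.09, -0.1, 0.1, 4.3]
58.0 [0.12, -1.48, 0.09, -0.1, 0.1, 8.3]
54.0 [0.25, -2.2, 0.09, -0.1, 0.1, 12.3]
50.0 [0.43, -2.91, 0.09, -0.1, 0.1, 16.3]
46.0 [0.66, -3.6, 0.09, -0.1, 0.1, 20.3]
42.0 [0.94, -4.28, 0.09, -0.1, 0.1, 24.3]
38.0 [1.27, -4.94, 0.09, -0.1, 0.1, 28.3]
34.0 [1.64, -5.57, 0.1, -0.1, 0.1, 32.3]
30.0 [2.05, -6.18, 0.1, -0.1, 0.1, 36.3]
```

In the tool's units: -5.57 cm / 100 = -0.0557, -4.94 cm / 100 = -0.0494, 32.3 degrees / 229.1831 = 0.1409.

Emit:
send_rows(targets=[[0.0002, -0.0037, 0, 0, 0, 0.0092, 2.9], [0.0004, -0.0075, 0, 0, 0, 0.0188, 2.9], [0.0012, -0.0148, 0, 0, 0, 0.0362, 2.9], [0.0025, -0.022, 0, 0, 0, 0.0537, 2.9], [0.0043, -0.0291, 0, 0, 0, 0.0711, 2.9], [0.0066, -0.036, 0, 0, 0, 0.0886, 2.9], [0.0094, -0.0428, 0, 0, 0, 0.106, 2.9], [0.0127, -0.0494, 0, 0, 0, 0.1235, 2.9], [0.0164, -0.0557, 0, 0, 0, 0.1409, 2.9], [0.0164, -0.0557, 0, 0, 0, 0.1409, 2.9]])

```text
time: 21.28
position: [0.4995, -0.4181, 0.171]
tcp_rot: [0.0, 0.57, 0.822, -0.001]
contact_force: [-2.5, -4.2, -0.6]
gripper_width: 0.0292
gripper_force: 1.7
```

```bash
python3 arc.py 31 27 23 19 15 12 9 6 3 0 -2 -4
```

```text
21.375 [ 0.500146   -0.41760173  0.17094285] F [-1.6 -3.1 -1.2] [-0.61  0.48  0.05] 0.029028057038973043 r 0.10429443031663044 d 34.60020037835737 head-d 34.15605291455276
31.0 [-0.05, -0.66, 0.09, -0.0, 0.1, 3.2]
27.0 [0.01, -1.39, 0.09, -0.0, 0.1, 7.2]
23.0 [0.13, -2.11, 0.09, -0.0, 0.1, 11.2]
19.0 [0.29, -2.83, 0.09, -0.0, 0.1, 15.2]
15.0 [0.51, -3.53, 0.09, -0.0, 0.1, 19.2]
12.0 [0.7, -4.04, 0.09, -0.0, 0.1, 22.2]
9.0 [0.93, -4.54, 0.09, -0.0, 0.1, 25.2]
6.0 [1.17, -5.04, 0.09, -0.0, 0.1, 28.2]
3.0 [1.44, -5.51, 0.09, 0.0, 0.1, 31.2]
0.0 [1.74, -5.98, 0.09, 0.0, 0.1, 34.2]
-2.0 [1.95, -6.28, 0.09, 0.0, 0.1, 36.2]
-4.0 [2.17, -6.57, 0.09, 0.0, 0.1, 38.2]
```

In the tool's units: -5.51 cm / 100 = -0.0551, -5.04 cm / 100 = -0.0504, 31.2 degrees / 229.1831 = 0.1361.

Emit:
send_rows(targets=[[-0.0005, -0.0066, 0, 0, 0, 0.014, 2.9], [0.0001, -0.0139, 0, 0, 0, 0.0314, 2.9], [0.0013, -0.0211, 0, 0, 0, 0.0489, 2.9], [0.0029, -0.0283, 0, 0, 0, 0.0663, 2.9], [0.0051, -0.0353, 0, 0, 0, 0.0838, 2.9], [0.007, -0.0404, 0, 0, 0, 0.0969, 2.9], [0.0093, -0.0454, 0, 0, 0, 0.11, 2.9], [0.0117, -0.0504, 0, 0, 0, 0.123, 2.9], [0.0144, -0.0551, 0, 0, 0, 0.1361, 2.9], [0.0144, -0.0551, 0, 0, 0, 0.1361, 2.9]])

```text
time: 22.62
position: [0.4442, -0.4221, 0.1707]
tcp_rot: [-0.0, 0.769, 0.64, 0.001]
contact_force: [-0.3, 0.3, 0.0]
gripper_width: 0.029
gripper_force: 0.0
```

```bash
python3 arc.py 1 -1 -3 -5
```

```text
22.725 [ 0.44432387 -0.42248047  0.17079742] F [ 0.9 -0.3 -0.6] [0.03 0.02 0.02] 0.02923674712253486 r 0.10380204828801673 d 3.35923427452785 head-d 3.051514632629079
1.0 [-0.11, -0.43, 0.08, 0.0, -0.0, 2.1]
-1.0 [-0.09, -0.8, 0.08, 0.0, -0.0, 4.1]
-3.0 [-0.06, -1.16, 0.08, 0.0, -0.0, 6.1]
-5.0 [-0.02, -1.53, 0.08, 0.0, -0.0, 8.1]
```

In the tool's units: -0.2 cm / 100 = -0.002.

Emit:
send_rows(targets=[[0, -0.002, 0, 0, 0, 0, 4], [0, -0.002, 0, 0, 0, 0, 7], [0, -0.002, 0, 0, 0, 0, 9.3], [0, -0.002, 0, 0, 0, 0, 9.3], [0, -0.002, 0, 0, 0, 0, 9.3], [0, -0.002, 0, 0, 0, 0, 9.3], [0, -0.002, 0, 0, 0, 0, 9.3]])

```text
time: 23.6
position: [0.4417, -0.4226, 0.1708]
tcp_rot: [0.0, 0.769, 0.639, -0.0]
contact_force: [1.0, 0.0, 0.0]
gripper_width: 0.0919
gripper_force: 0.0
```

In the tool's units: -18 cm / 100 = -0.18, -17 cm / 100 = -0.17.

Emit:
send_rows(targets=[[0, 0, -0.01, 0, 0, 0, 9.3], [0, 0, -0.04, 0, 0, 0, 9.3], [0, 0, -0.08, 0, 0, 0, 9.3], [0, 0, -0.12, 0, 0, 0, 9.3], [-0.03, 0, -0.16, 0, 0, 0, 9.3], [-0.07, 0, -0.18, 0, 0, 0, 9.3], [-0.12, 0, -0.18, 0, 0, 0, 9.3], [-0.17, 0, -0.18, 0, 0, 0, 9.3], [-0.17, 0, -0.18, 0, 0, 0, 9.3], [-0.17, 0, -0.18, 0, 0, 0, 9.3]])

```text
time: 24.85
position: [0.4106, -0.5894, 0.3509]
tcp_rot: [-0.0, 0.769, 0.639, 0.0]
contact_force: [0.2, -0.5, -0.1]
gripper_width: 0.0935
gripper_force: 0.0
```

```bash
python3 - <<'E'
from h import *
from plant import env
f=env.grab_frame("top");g=env.grab_frame("side");s=env.sense();print(s["time"],s["position"],s["contact_force"],s["gripper_width"])
cv2.imwrite("pics/fin.png",np.vstack([up(f["pixels"],270,135,450,305,3)[:300],up(g["pixels"],270,150,450,250,3)]))
f0=pickle.load(open("top0.pkl","rb"))
for n,h in(("tape",26),("lid",0)):
    for im in(f0["pixels"],f["pixels"]):
        H=cv2.cvtColor(im,cv2.COLOR_BGR2HSV);m=(cv2.absdiff(H[...,0],h)<7)&(H[...,1]>120)&(H[...,2]>90)
        r=(slice(130,180),slice(330,400)) if h else (slice(255,310),slice(370,440))
        ys,xs=np.nonzero(m[r]);print(n,xs.mean(),ys.mean(),len(xs))
for im in(f0["pixels"],f["pixels"]):
    H=cv2.cvtColor(im,cv2.COLOR_BGR2HSV);m=(H[...,0]<14)&(H[...,1]>120)&(H[...,2]<140);ys,xs=np.nonzero(m[185:240,285:345]);print("block",xs.mean()+285,ys.mean()+185,len(xs))
E
```

```text
24.95 [ 0.4111897  -0.58853797  0.35154763] [-0.26095984 -0.00989202  0.09105777] 0.09289577199389029
tape 33.87795275590551 24.76509186351706 762
tape 33.90909090909091 24.774703557312254 759
lid 34.21614349775785 30.500448430493275 1115
lid 34.2068345323741 30.49730215827338 1112
block 317.33088235294116 212.9797794117647 544
block 313.7774798927614 211.48525469168902 373
```

View pics/fin.png

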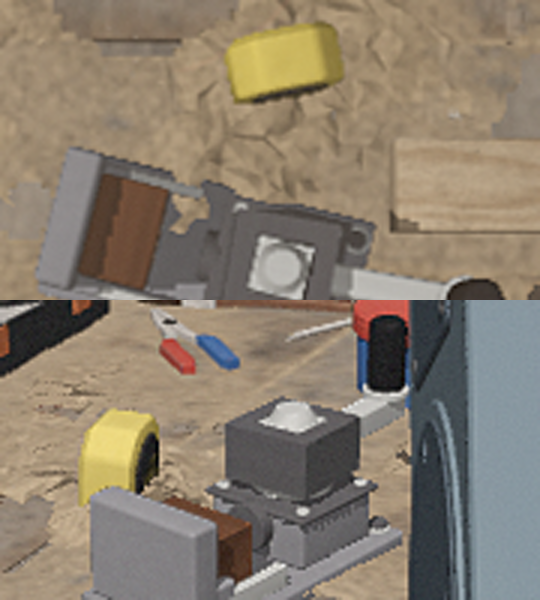

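The block is pushed up against the anvil at (125,230) and the ram has drawn back. The handle is seated, with its nose at (283,265) and the arm at rest along −y. The tape and jar haven't moved, and the offcut at (465,185) looks in place.

```bash
python3 -c "
from plant import env
print(env.finish_job())"
```

```text
the job is handed in; nothing more can be done
None
```

The job is handed in, with no verdict returned: the handle was fitted, swung to its stop (felt as a 20 N jump) and eased back slowly to rest on the shaft; the block ended against the anvil, the tape, jar and offcut looked undisturbed, and I did not measure the bush depth itself.

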